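Put the bench kit back in its fitted trays

TASK

Put the bench kit away: set the file guide, the abrasive block, the wear gauge and the screw tub each in the plywood tray whose well is made for it, upright and fully down on the well's floor. Somebody has left the wear gauge in the block's tray and the abrasive block in the file guide's tray, so these wells are taken at the start. Leave the mug and the pliers where they are.

Things in the scene. Friction and masses are not known exactly. Their poses are not given: they have to be found in the camera images.
- file_guide: edge filing guide: blue oblong body with a round black knob on top, 44 (x) by 100 (y) by 34 mm high; body 26 mm high, the knob (24 mm across) in the middle of it; a small metal stub at each short end (included in the 100 mm). Origin at the centre of its underside, long axis y, z up. It lies loose on the bench. Grip across its 44 mm width at the middle. Either way round is right in its well.
- abrasive_block: black rubber abrasive block, 34 (x) by 60 (y) by 22 mm high; origin at the centre of its underside, long axis y, z up. At the start it lies in the file guide's tray. Grip across the 34 mm width; either way round is right in its well.
- wear_gauge: grey metal gauge block, 22 (x) by 50 (y) mm, body 18 mm high, with a knurled round screw 14 mm across on top (10 mm from the middle towards -y, its top at 28 mm); origin at the centre of its underside, long axis y, z up. At the start it lies in the block's tray. Grip the body across the 22 mm width; either way round is right in its well.
- screw_tub: round pale tub with a ribbed red lid, 58 mm across the lid, 55 mm high, the lid being the top 15 mm; closed. Origin at the centre of its underside, z up. It stands loose on the bench.
- guide_tray: tray for the file guide: one of four fixed pale plywood trays, each 92 (x) by 140 (y) by 12 mm high with an 8 mm deep, grey felt-floored well in the middle whose walls slope outward 5 mm per side. Origin: centre of its underside on the bench; well floor 4 mm above it, rim 12 mm; long axis y. This one has the longest well: floor 54 by 110 mm, mouth 64 by 120 mm.
- block_tray: tray for the abrasive block, like guide_tray (92 by 140 by 12 mm, well floor 4 mm above the origin, rim 12 mm) but with the middle-sized oblong well: floor 44 (x) by 70 (y) mm, mouth 54 by 80 mm
- gauge_tray: tray for the wear gauge, like guide_tray (92 by 140 by 12 mm, well floor 4 mm above the origin, rim 12 mm) but with the smallest oblong well: floor 32 (x) by 60 (y) mm, mouth 42 by 70 mm
- tub_tray: tray for the screw tub, like guide_tray (92 by 140 by 12 mm, well floor 4 mm above the origin, rim 12 mm) but with a round well: floor 68 mm across, mouth 78 mm across
- mug: white spotted mug, 82 mm across, 91 mm high with a handle, loose at the near left of the work; not to be disturbed
- pliers: combination pliers with red grips, 42 by 163 by 11 mm, lying loose at the near right of the work; not to be disturbed

How it is judged:
At the end, for the whole second after the job is handed in: Each thing lies in its own tray: within 14 mm of the tray's centre, underside at most 7 mm above the tray's (well floor 4 mm), upright within 0.1 rad, oblong ones along the well within 0.35 rad, at rest; mug (upright) and pliers within 20 mm of their starts (horizontal distance between file_guide and guide_tray below 0.014 m and z of file_guide in the frame of guide_tray below 0.007 m and angle between each of file_guide, abrasive_block, wear_gauge, screw_tub's own z axis and vertical below 0.1 rad and angle between the y axis of file_guide and the y axis of guide_tray, either way round below 0.35 rad and linear speed of each of file_guide, abrasive_block, wear_gauge, screw_tub below 0.02 m/s and angular speed of each of file_guide, abrasive_block, wear_gauge, screw_tub below 0.2 rad/s and horizontal distance between abrasive_block and block_tray below 0.014 m and z of abrasive_block in the frame of block_tray below 0.007 m and angle between the y axis of abrasive_block and the y axis of block_tray, either way round below 0.35 rad and horizontal distance between wear_gauge and gauge_tray below 0.014 m and z of wear_gauge in the frame of gauge_tray below 0.007 m and angle between the y axis of wear_gauge and the y axis of gauge_tray, either way round below 0.35 rad and horizontal distance between screw_tub and tub_tray below 0.014 m and z of screw_tub in the frame of tub_tray below 0.007 m and distance of each of mug, pliers from where it was at the start of the episode below 0.02 m and angle between mug's own z axis and vertical below 0.3 rad); the robot touches nothing.
It fails at once if the mug was pushed over 20 mm or tipped (distance of mug from where it was at the start of the episode above 0.02 m or angle between mug's own z axis and vertical above 0.3 rad).
It fails at once if the pliers were moved over 20 mm (distance of pliers from where it was at the start of the episode above 0.02 m).
It also fails if it takes over 96 s, if anything falls off the work surface, if the arm or the gripper's body presses on something with over 40 N, if the wrist force passes 120 N, or if a joint passes its speed limit or range.

ROBOT

A 7-joint arm with a two-finger parallel gripper is mounted at the origin on a cart in front of the work surface, level with it; the furniture and walls round the work are solid. World frame = base frame: x ahead of the robot, y to its left, z up, the work surface at z = 0. Lengths are in m, angles in rad, forces in N, time in s.
With the tool pointing down it reaches from about 0.4 to 0.85 m from the base axis. Payload 10.4 kg.
Tool frame: the origin (TCP) lies on the centre line of the jaws, within the pads' length; the fingertips stand 22 mm ahead of it and the grasp point (between the pads) lies 3 mm ahead of it; z points along the fingers, y is the line along which they close (so a half turn about z gives the same grasp; the last joint's range is limited). The gripper opens to 87 mm and grips with 3 to 60 N. Pads are 19 mm wide; open, the fingers measure 117 mm over their backs; the gripper's body (75 mm by 190 mm) begins 51 mm behind the grasp point.
Start: joints at [-0.023, 0.332, -0.065, 1.46, 0.022, 1.35, -0.088], TCP at [0.625, 0, 0.245] pointing down, gripper open.
Joint ranges: [-2.6, 2.6], [-0.5, 2.12], [-1.47, 1.34], [0.16, 2.42], [-1.27, 4.41], [0.06, 2.06], [-2.6, 2.6]. Speed limits (rad/s): [2.22, 2.22, 2.79, 2.79, 3.14, 3.14, 3.14].

INTERFACE

Orientations are given as a unit quaternion [x, y, z, w].
In Python, from bench import r, vision, order, probe_bus gives the robot as it stands (r), with the cameras (vision), the job (order) and the readings (probe_bus).
- The arm moves only by the tool jog_arm, called after ">>>" as name(argument=value, ...), one argument or row to a line, values as JSON. Schema: {"type":"object","properties":{"motion":{"type":"array","items":{"type":"object","properties":{"sx":{"type":"number"},"sy":{"type":"number"},"sz":{"type":"number"},"twist":{"type":"number"},"aperture":{"type":"number"}},"additionalProperties":false,"required":["aperture"]},"minItems":1,"maxItems":12},"squeeze":{"type":"number"},"only":{"type":"string"},"quiet":{"type":"boolean"},"lines":{"type":"string"}},"required":["motion"],"additionalProperties":false}. motion is a list of rows, 1 to 12 of them, each an object with the fields sx, sy, sz (the shift in shares of 0.6 m (1.0 is 0.6 m)), twist (a turn about the tool's z in parts of the range, where 1.0 means 2 pi rad), aperture (the finger opening in m); a field left out counts as zero (the opening has to be given); each row is the pose to reach, as a shift and turn from the pose commanded when the call began, along the tool's axes at that moment; what a row does not reach only later rows make up. A row lasts 1/10 s, in which the tool goes at most 0.05 m and 0.15 rad, less where a joint would pass 70% of its speed; a pose out of reach is approached as far as the arm can. The fingers move at their own pace and stop on an object; squeeze is the grip in N (left out, the last holds). Time passes only in rows, so rows that do not move let the fingers close. The tool returns the time, the measured TCP pose, the force, the opening and the grip force at its end. only (a regular expression) keeps the lines of the reply that match it, lines (a string "A,B") keeps lines A to B, and quiet returns only ok. Shift and turn numbers lie between -1 and 1, and a call with a number outside is refused. Input that does not fit is refused with a message, and nothing moves.
- probe_bus.read_state(): the state, without advancing time (a new reading comes with each control period).
- vision.camera(name): name is "scene" or "side" or "wrist"; returns a dict with "img" (384x512x3 uint8, red, green, blue), "fx", "fy", "cx", "cy" (pixels), "pose" (4x4, takes a point from camera to world coordinates). Camera axes: x right, y down, z forward; pixel columns grow to the right and rows downward; lengths in m; the calibration is good to about 2 mm. A picture is of the moment at which its call begins. There is no depth.
- order.close_job(): hands the job in; it is judged then, once.
The state is a dict: "time": time; "joint_positions": joint angles; "joint_vel": joint speeds; "joint_torque": joint torques, N m; "ee_pos": TCP position; "eef_rot": TCP orientation; "ft_force": force on the tool from outside, world axes, zero at the start; "torque": the same for the moment, N m; "width": finger opening in m; "grip_force": force on a finger pad.
Only numpy, scipy, OpenCV 4.12 (cv2) and the standard library are available. Lean on these libraries where they do the work, as an engineer would, in place of code of your own. Each camera call takes 0.05 s, during which the arm holds its last target. There are 200 camera calls.

## Working session

There is one attempt and no reset: what is moved stays moved. The work goes in short steps, Python scripts to look and compute and a tool call to move; the robot and the scene stay as the last step left them, time stands still between calls to the robot, and variables do not carry over. Pictures are saved under pics/ and viewed, at most 14 in all, crops included, and the job is handed in when it is done.

```bash
ls; mkdir -p pics; cat > h.py <<'E'
from bench import r, vision, order, probe_bus
import numpy as np, cv2
def snap(cam,name,crop=None,scale=1):
    c=vision.camera(cam); im=c["img"][:,:,::-1].copy()
    np.savez(f"pics/{name}.npz",K=[c["fx"],c["fy"],c["cx"],c["cy"]],pose=c["pose"],img=im)
    if crop: x0,y0,x1,y1=crop; im=im[y0:y1,x0:x1]
    if scale!=1: im=cv2.resize(im,None,fx=scale,fy=scale,interpolation=cv2.INTER_CUBIC)
    cv2.imwrite(f"pics/{name}.png",im)
def px(name,u,v,z):
    d=np.load(f"pics/{name}.npz"); fx,fy,cx,cy=d["K"]; P=d["pose"]
    w=P[:3,:3]@np.array([(u-cx)/fx,(v-cy)/fy,1]); o=P[:3,3]
    return (o+w*(z-o[2])/w[2])[:2]
E
python3 - <<'E'
from h import *
snap("scene","s0",scale=1.5); snap("wrist","w0",scale=1.5)
s=probe_bus.read_state(); print(s["ee_pos"],s["eef_rot"],s["width"],s["time"])
for n in("s0","w0"): d=np.load(f"pics/{n}.npz"); print(d["K"],d["pose"].round(3))
E
```

```text
bench.py
pics
[ 6.24674748e-01 -4.43913515e-05  2.43843024e-01] [ 7.07135341e-01  7.07077928e-01 -4.79374171e-04 -4.27548250e-04] 0.08730148236546424 0.1
[463.2667914  463.2667914  259.20485466 189.96732585] [[-0.761 -0.425  0.49  -0.081]
 [-0.648  0.517 -0.559  0.677]
 [-0.015 -0.743 -0.669  0.87 ]
 [ 0.     0.     0.     1.   ]]
[342.58558192 342.58558192 258.31400851 188.65804719] [[ 1.     0.001 -0.     0.625]
 [ 0.001 -0.969 -0.248  0.067]
 [-0.001  0.248 -0.969  0.385]
 [ 0.     0.     0.     1.   ]]
```

View pics/s0.png

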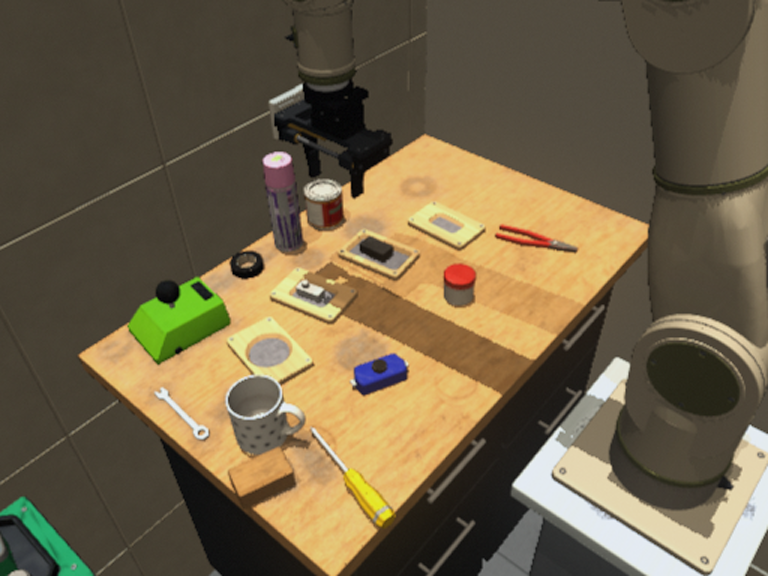

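View pics/w0.png

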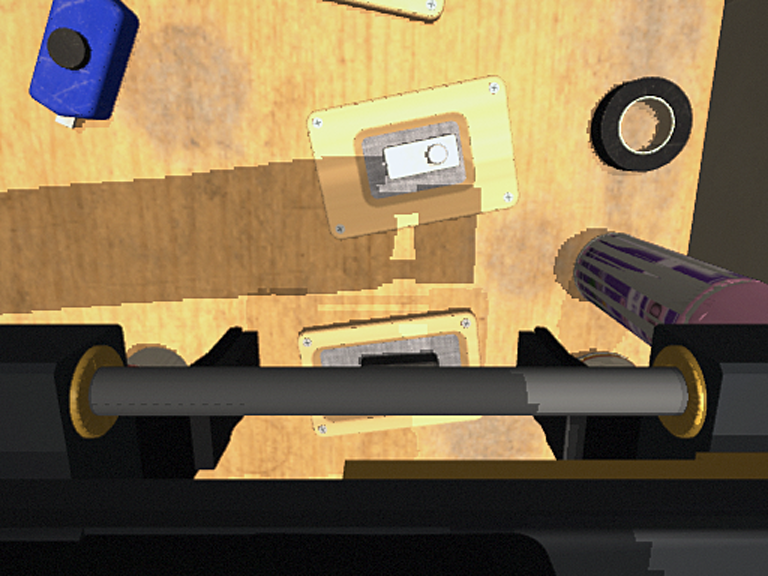

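```bash
python3 - <<'E'
from h import *
im=np.load("pics/s0.npz")["img"]
cv2.imwrite("pics/c1.png",cv2.resize(im[125:225,175:335],None,fx=5,fy=5,interpolation=cv2.INTER_CUBIC))
cv2.imwrite("pics/c2.png",cv2.resize(im[170:270,140:300],None,fx=5,fy=5,interpolation=cv2.INTER_CUBIC))
E
```

```text
(no output)
```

View pics/c1.png

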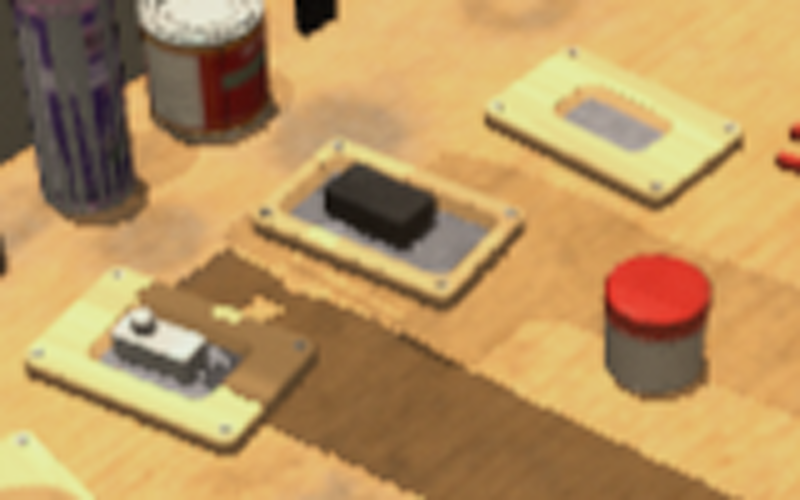

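View pics/c2.png

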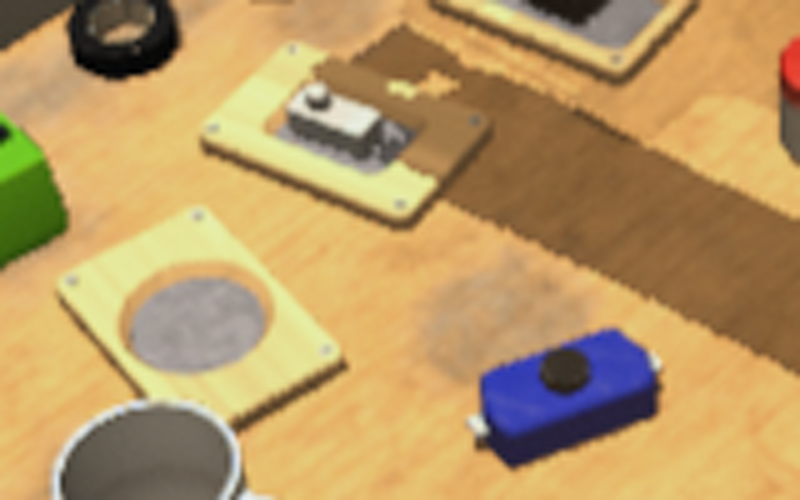

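```bash
python3 - <<'E'
from h import *
def M(n,pts,z,o,s): return np.array([px(n,o[0]+(x+.5)/s-.5,o[1]+(y+.5)/s-.5,z) for x,y in pts])
def rep(l,p):
    print(l,'c',p.mean(0).round(4),'pts',p.round(3).tolist())
    if len(p)==4:
        (c,sz,a)=cv2.minAreaRect(p.astype(np.float32)*1000); print('   rect',np.round(c),np.round(sz),round(a,1))
A=((175,125),5);B=((140,170),5);W=((0,0),1.5)
rep('gauge_tray',M('s0',[(572,53),(731,128),(656,187),(499,106)],.012,*A))
rep('guide_tray',M('s0',[(338,147),(513,213),(441,285),(265,213)],.012,*A))
rep('block_tray',M('s0',[(292,49),(476,121),(400,205),(210,128)],.012,*B))
rep('block_tray w',M('w0',[(317,122),(493,88),(508,197),(340,230)],.012,*W))
rep('tub_tray diag',M('s0',[(71,281),(327,350)],.012,*B)); rep('tub_tray3',M('s0',[(198,215)],.012,*B))
rep('tub well floor',M('s0',[(200,325)],.004,*B))
rep('block',M('s0',[(353,166),(437,203),(401,232),(327,193)],.026,*A))
rep('gauge',M('s0',[(302,85),(382,117),(365,138),(290,107)],.022,*B))
rep('gauge w',M('w0',[(384,151),(457,134),(460,166),(388,181)],.022,*W))
rep('knob',M('s0',[(565,362)],.034,*B)); rep('knob w',M('w0',[(68,48)],.034,*W))
rep('stubs',M('s0',[(657,360),(478,424)],.013,*B))
rep('tub lid',M('s0',[(657,287)],.055,*A))
rep('guide_tray w',M('w0',[(306,342),(466,323)],.012,*W))
rep('mug rim', M('s0',[(58,470),(240,470)],.091,*B))
E
```

```text
gauge_tray c [ 0.5819 -0.2615] pts [[0.643, -0.299], [0.52, -0.298], [0.521, -0.223], [0.644, -0.226]]
   rect [ 582. -261.] [ 76. 123.] 89.4
guide_tray c [ 0.6277 -0.1035] pts [[0.693, -0.132], [0.571, -0.15], [0.563, -0.074], [0.684, -0.058]]
   rect [ 628. -104.] [124.  76.] 7.6
block_tray c [0.6436 0.0622] pts [[0.711, 0.036], [0.589, 0.014], [0.576, 0.088], [0.698, 0.111]]
   rect [644.  62.] [125.  76.] 10.2
block_tray w c [0.6434 0.0608] pts [[0.576, 0.087], [0.697, 0.109], [0.711, 0.036], [0.59, 0.012]]
   rect [643.  61.] [123.  77.] 11.2
tub_tray diag c [0.5997 0.2102] pts [[0.667, 0.235], [0.532, 0.185]]
tub_tray3 c [0.6527 0.1613] pts [[0.653, 0.161]]
tub well floor c [0.5996 0.2095] pts [[0.6, 0.21]]
block c [ 0.6293 -0.0978] pts [[0.661, -0.111], [0.6, -0.116], [0.599, -0.083], [0.656, -0.082]]
   rect [630. -97.] [61. 33.] 4.6
gauge c [0.6463 0.0652] pts [[0.676, 0.061], [0.623, 0.052], [0.618, 0.07], [0.668, 0.078]]
   rect [647.  65.] [55. 18.] 10.0
gauge w c [0.6485 0.0627] pts [[0.622, 0.067], [0.672, 0.079], [0.675, 0.058], [0.625, 0.047]]
   rect [648.  63.] [52. 21.] 11.6
knob c [0.4226 0.13  ] pts [[0.423, 0.13]]
knob w c [0.4232 0.1302] pts [[0.423, 0.13]]
stubs c [0.4214 0.1295] pts [[0.401, 0.086], [0.442, 0.173]]
tub lid c [ 0.4399 -0.1085] pts [[0.44, -0.108]]
guide_tray w c [ 0.6234 -0.0674] pts [[0.562, -0.075], [0.685, -0.06]]
mug rim c [0.4855 0.3276] pts [[0.516, 0.353], [0.455, 0.303]]
```

Careful with the scale: shifts go in shares of 0.6 m and turns go in shares of 2 pi rad. That gives: 0.11 m is 0.1833, 0.064 m is 0.1067, -1.76 rad is -0.2801.

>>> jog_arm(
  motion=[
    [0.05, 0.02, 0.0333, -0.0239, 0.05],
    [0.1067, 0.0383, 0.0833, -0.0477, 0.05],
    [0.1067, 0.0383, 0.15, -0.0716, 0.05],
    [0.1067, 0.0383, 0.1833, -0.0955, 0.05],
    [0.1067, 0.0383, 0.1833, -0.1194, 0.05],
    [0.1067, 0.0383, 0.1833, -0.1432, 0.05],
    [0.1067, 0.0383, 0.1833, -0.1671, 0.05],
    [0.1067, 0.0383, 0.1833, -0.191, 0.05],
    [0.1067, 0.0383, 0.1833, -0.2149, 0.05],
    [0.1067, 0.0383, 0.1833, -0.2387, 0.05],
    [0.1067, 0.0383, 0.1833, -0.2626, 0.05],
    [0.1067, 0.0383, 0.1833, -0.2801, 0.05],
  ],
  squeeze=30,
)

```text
refused: motion[0]: [0.05, 0.02, 0.0333, -0.0239, 0.05] is not of type 'object' (schema: type "object"). Nothing was moved.
```

Refused on format, not on reach. It needs a list of objects with named fields.

>>> jog_arm(
  motion=[
    {"sx": 0.05, "sy": 0.02, "sz": 0.0333, "twist": -0.0239, "aperture": 0.05},
    {"sx": 0.1067, "sy": 0.0383, "sz": 0.0833, "twist": -0.0477, "aperture": 0.05},
    {"sx": 0.1067, "sy": 0.0383, "sz": 0.15, "twist": -0.0716, "aperture": 0.05},
    {"sx": 0.1067, "sy": 0.0383, "sz": 0.1833, "twist": -0.0955, "aperture": 0.05},
    {"sx": 0.1067, "sy": 0.0383, "sz": 0.1833, "twist": -0.1194, "aperture": 0.05},
    {"sx": 0.1067, "sy": 0.0383, "sz": 0.1833, "twist": -0.1432, "aperture": 0.05},
    {"sx": 0.1067, "sy": 0.0383, "sz": 0.1833, "twist": -0.1671, "aperture": 0.05},
    {"sx": 0.1067, "sy": 0.0383, "sz": 0.1833, "twist": -0.191, "aperture": 0.05},
    {"sx": 0.1067, "sy": 0.0383, "sz": 0.1833, "twist": -0.2149, "aperture": 0.05},
    {"sx": 0.1067, "sy": 0.0383, "sz": 0.1833, "twist": -0.2387, "aperture": 0.05},
    {"sx": 0.1067, "sy": 0.0383, "sz": 0.1833, "twist": -0.2626, "aperture": 0.05},
    {"sx": 0.1067, "sy": 0.0383, "sz": 0.1833, "twist": -0.2801, "aperture": 0.05},
  ],
  squeeze=30,
)

```text
time: 1.3
ee_pos: [0.6477, 0.0639, 0.1341]
eef_rot: [-0.097, 0.995, 0.0, -0.0]
ft_force: [-0.8, -0.1, 0.3]
width: 0.0503
grip_force: 0.0
```

>>> jog_arm(
  motion=[
    {"aperture": 0.05},
    {"aperture": 0.05},
  ],
)

```text
time: 1.5
ee_pos: [0.6479, 0.0639, 0.1343]
eef_rot: [-0.093, 0.996, 0.0, -0.0]
ft_force: [-1.6, -0.3, 0.1]
width: 0.0504
grip_force: 0.0
```

```bash
python3 - <<'E'
from h import *
snap("wrist","w1",scale=1.5)
d=np.load("pics/w1.npz"); print(d["pose"].round(3)); s=probe_bus.read_state(); print(s["joint_positions"])
from scipy.spatial.transform import Rotation as R
print(R.from_quat(s["eef_rot"]).as_matrix().round(3))
for n,u,v in(("can",95,200),("paint",212,125)): print(n,px("s0",175+u/5,125+v/5,0))
E
```

```text
[[-0.186  0.952  0.244  0.582]
 [ 0.983  0.18   0.046  0.051]
 [ 0.     0.249 -0.969  0.275]
 [ 0.     0.     0.     1.   ]]
[ 0.11520347  0.49415001 -0.38138988  1.50028069  0.19165705  1.18446274
  1.45950353]
[[-0.983 -0.185 -0.   ]
 [-0.185  0.983  0.   ]
 [ 0.     0.    -1.   ]]
can [ 0.77979458 -0.01176874]
paint [ 0.77736918 -0.10969037]
```

View pics/w1.png

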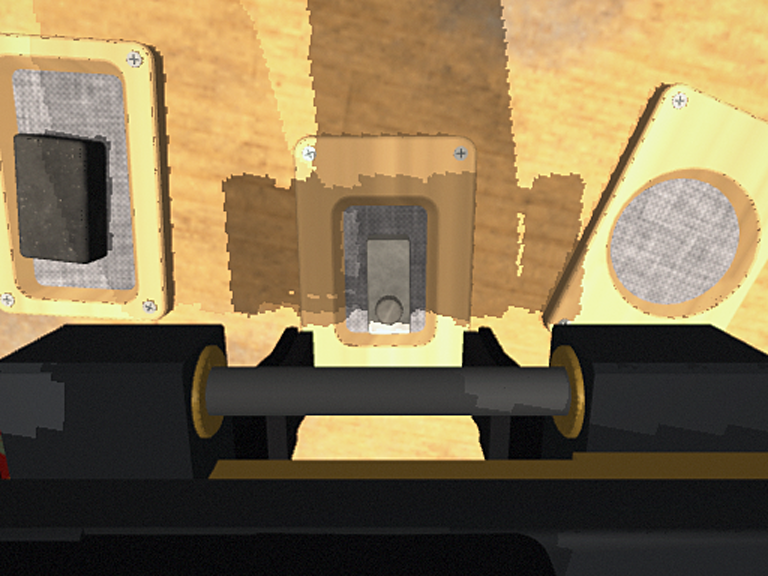

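Scaled: 0.0975 m is 0.1625, 0.092 m is 0.1533.

>>> jog_arm(
  motion=[
    {"sz": 0.0667, "aperture": 0.05},
    {"sz": 0.125, "aperture": 0.05},
    {"sz": 0.1533, "aperture": 0.05},
    {"sz": 0.1625, "aperture": 0.05},
    {"sz": 0.1625, "aperture": 0.05},
  ],
  squeeze=25,
)

```text
time: 2.05
ee_pos: [0.6482, 0.0642, 0.0373]
eef_rot: [-0.094, 0.996, 0.0, -0.0]
ft_force: [0.4, -0.4, 0.1]
width: 0.05
grip_force: 0.0
```

>>> jog_arm(
  motion=[
    {"aperture": 0.0},
    {"aperture": 0.0},
    {"aperture": 0},
    {"aperture": 0},
    {"aperture": 0},
  ],
  squeeze=25,
)

```text
time: 2.55
ee_pos: [0.6483, 0.064, 0.0376]
eef_rot: [-0.094, 0.996, -0.0, 0.0]
ft_force: [-0.3, 0.0, 2.6]
width: 0.0215
grip_force: 25.0
```

Scaled: -0.308 m is -0.5133, 0.125 m is 0.2083, 0.2 rad is 0.0318.

>>> jog_arm(
  motion=[
    {"sz": -0.0667, "aperture": 0},
    {"sz": -0.1417, "aperture": 0},
    {"sx": 0.03, "sy": -0.0733, "sz": -0.15, "twist": 0.0159, "aperture": 0},
    {"sx": 0.06, "sy": -0.1467, "sz": -0.15, "twist": 0.0318, "aperture": 0},
    {"sx": 0.09, "sy": -0.22, "sz": -0.15, "twist": 0.0318, "aperture": 0},
    {"sx": 0.12, "sy": -0.2933, "sz": -0.15, "twist": 0.0318, "aperture": 0},
    {"sx": 0.15, "sy": -0.3667, "sz": -0.15, "twist": 0.0318, "aperture": 0},
    {"sx": 0.18, "sy": -0.44, "sz": -0.15, "twist": 0.0318, "aperture": 0},
    {"sx": 0.2083, "sy": -0.5133, "sz": -0.15, "twist": 0.0318, "aperture": 0},
    {"sx": 0.2083, "sy": -0.5133, "sz": -0.15, "twist": 0.0318, "aperture": 0},
    {"sx": 0.2083, "sy": -0.5133, "sz": -0.15, "twist": 0.0318, "aperture": 0},
    {"sx": 0.2083, "sy": -0.5133, "sz": -0.15, "twist": 0.0318, "aperture": 0},
  ],
)

```text
time: 3.75
ee_pos: [0.5835, -0.2605, 0.1269]
eef_rot: [0.005, 1.0, 0.001, 0.0]
ft_force: [0.9, 0.7, -2.0]
width: 0.0217
grip_force: 25.0
```

```bash
python3 - <<'E'
from h import *
from scipy.spatial.transform import Rotation as R
snap("wrist","w2",scale=1.5)
s=probe_bus.read_state(); print(s["ee_pos"],R.from_quat(s["eef_rot"]).as_matrix().round(3).tolist(),s["width"])
E
```

```text
[ 0.58368853 -0.26019909  0.12699547] [[-1.0, 0.009, 0.0], [0.009, 1.0, 0.001], [-0.0, 0.001, -1.0]] 0.021621549397412648
```

View pics/w2.png

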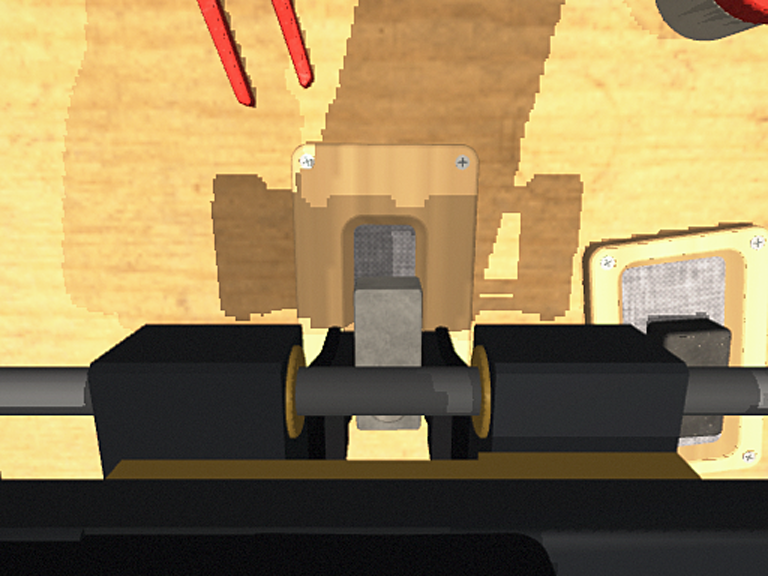

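Scaled: 0.089 m is 0.1483, -0.001 m is -0.0017.

>>> jog_arm(
  motion=[
    {"sx": 0.0017, "sy": -0.0017, "sz": 0.0667, "aperture": 0},
    {"sx": 0.0017, "sy": -0.0017, "sz": 0.1167, "aperture": 0},
    {"sx": 0.0017, "sy": -0.0017, "sz": 0.14, "aperture": 0},
    {"sx": 0.0017, "sy": -0.0017, "sz": 0.1483, "aperture": 0},
    {"sx": 0.0017, "sy": -0.0017, "sz": 0.1483, "aperture": 0},
    {"sx": 0.0017, "sy": -0.0017, "sz": 0.1483, "aperture": 0},
  ],
)

```text
time: 4.4
ee_pos: [0.5833, -0.2628, 0.0394]
eef_rot: [0.005, 1.0, -0.0, 0.001]
ft_force: [-0.5, -0.6, -1.3]
width: 0.0216
grip_force: 25.0
```

>>> jog_arm(
  motion=[
    {"aperture": 0.04},
    {"aperture": 0.04},
    {"aperture": 0.04},
  ],
)

```text
time: 4.7
ee_pos: [0.5825, -0.2631, 0.0386]
eef_rot: [0.005, 1.0, -0.0, 0.0]
ft_force: [1.0, -0.2, 0.3]
width: 0.0363
grip_force: 0.0
```

>>> jog_arm(
  motion=[
    {"sz": -0.0667, "aperture": 0.06},
    {"sz": -0.1333, "aperture": 0.06},
    {"sz": -0.1667, "aperture": 0.06},
    {"sz": -0.1667, "aperture": 0.06},
  ],
)

```text
time: 5.1
ee_pos: [0.5841, -0.2637, 0.1422]
eef_rot: [0.005, 1.0, -0.001, 0.003]
ft_force: [0.1, -0.1, -0.4]
width: 0.0579
grip_force: 0.0
```

```bash
python3 - <<'E'
from h import *
from scipy.spatial.transform import Rotation as R
snap("scene","s1",(175,100,335,220),5)
s=probe_bus.read_state(); print(s["ee_pos"],R.from_quat(s["eef_rot"]).as_matrix().round(3).tolist(),s["width"])
E
```

```text
[ 0.58304173 -0.26340137  0.13984721] [[-1.0, 0.011, 0.003], [0.011, 1.0, -0.001], [-0.003, -0.001, -1.0]] 0.058886535238869366
```

View pics/s1.png

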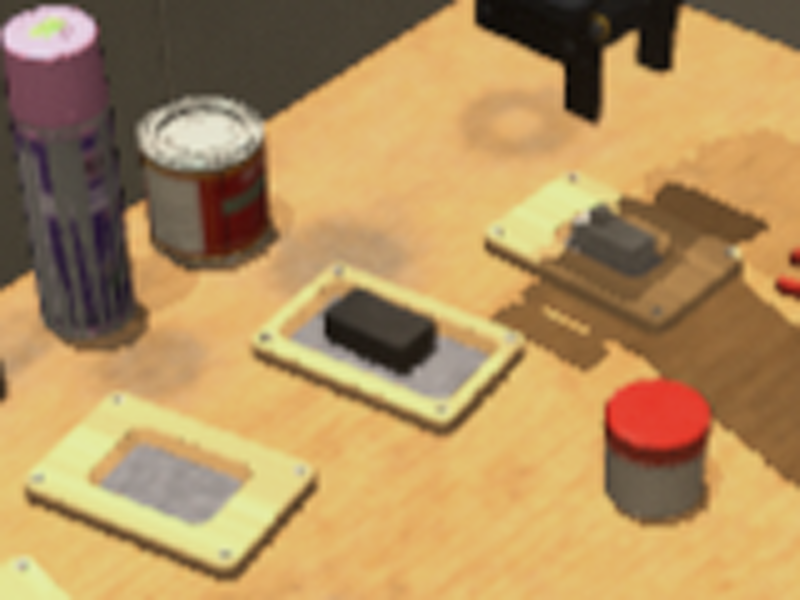

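Scaled: 0.1665 m is 0.2775, 0.103 m is 0.1717, -0.07 rad is -0.0111.

>>> jog_arm(
  motion=[
    {"sx": -0.0183, "sy": 0.07, "twist": -0.0111, "aperture": 0.06},
    {"sx": -0.0367, "sy": 0.14, "twist": -0.0111, "aperture": 0.06},
    {"sx": -0.055, "sy": 0.21, "twist": -0.0111, "aperture": 0.06},
    {"sx": -0.0745, "sy": 0.2775, "sz": 0.05, "twist": -0.0111, "aperture": 0.06},
    {"sx": -0.0745, "sy": 0.2775, "sz": 0.1, "twist": -0.0111, "aperture": 0.06},
    {"sx": -0.0745, "sy": 0.2775, "sz": 0.1417, "twist": -0.0111, "aperture": 0.06},
    {"sx": -0.0745, "sy": 0.2775, "sz": 0.1617, "twist": -0.0111, "aperture": 0.06},
    {"sx": -0.0745, "sy": 0.2775, "sz": 0.1717, "twist": -0.0111, "aperture": 0.06},
    {"sx": -0.0745, "sy": 0.2775, "sz": 0.1717, "twist": -0.0111, "aperture": 0.06},
    {"sx": -0.0745, "sy": 0.2775, "sz": 0.1717, "twist": -0.0111, "aperture": 0.06},
  ],
)

```text
time: 6.15
ee_pos: [0.6291, -0.0974, 0.0357]
eef_rot: [-0.029, 1.0, -0.0, 0.001]
ft_force: [0.3, 0.1, 0.8]
width: 0.06
grip_force: 0.0
```

>>> jog_arm(
  motion=[
    {"aperture": 0.0},
    {"aperture": 0.0},
    {"aperture": 0},
    {"aperture": 0},
    {"aperture": 0},
  ],
  squeeze=25,
)

```text
time: 6.65
ee_pos: [0.6288, -0.0972, 0.0352]
eef_rot: [-0.03, 1.0, -0.0, 0.0]
ft_force: [0.9, 0.1, 1.4]
width: 0.0334
grip_force: 25.0
```

>>> jog_arm(
  motion=[
    {"sz": -0.0667, "aperture": 0},
    {"sz": -0.1333, "aperture": 0},
    {"sz": -0.15, "aperture": 0},
    {"sz": -0.15, "aperture": 0},
  ],
  squeeze=25,
)

```text
time: 7.05
ee_pos: [0.6297, -0.097, 0.127]
eef_rot: [-0.03, 1.0, -0.0, 0.002]
ft_force: [-0.0, -0.2, -0.5]
width: 0.0337
grip_force: 25.0
```

```bash
python3 - <<'E'
from h import *
from scipy.spatial.transform import Rotation as R
s=probe_bus.read_state(); print(s["ee_pos"],R.from_quat(s["eef_rot"]).as_matrix().round(3).tolist(),s["width"])
E
```

```text
[ 0.62973872 -0.09699491  0.12698293] [[-0.998, -0.059, 0.004], [-0.059, 0.998, -0.0], [-0.004, -0.001, -1.0]] 0.0337285734243359
```

Scaled: 0.1574 m is 0.2623, 0.091 m is 0.1517, -0.127 rad is -0.0202.

>>> jog_arm(
  motion=[
    {"sx": -0.01, "sy": 0.0667, "twist": -0.0095, "aperture": 0},
    {"sx": -0.02, "sy": 0.1333, "twist": -0.0202, "aperture": 0},
    {"sx": -0.03, "sy": 0.2, "twist": -0.0202, "aperture": 0},
    {"sx": -0.0385, "sy": 0.2623, "sz": 0.0167, "twist": -0.0202, "aperture": 0},
    {"sx": -0.0385, "sy": 0.2623, "sz": 0.0833, "twist": -0.0202, "aperture": 0},
    {"sx": -0.0385, "sy": 0.2623, "sz": 0.125, "twist": -0.0202, "aperture": 0},
    {"sx": -0.0385, "sy": 0.2623, "sz": 0.1417, "twist": -0.0202, "aperture": 0},
    {"sx": -0.0385, "sy": 0.2623, "sz": 0.1517, "twist": -0.0202, "aperture": 0},
    {"sx": -0.0385, "sy": 0.2623, "sz": 0.1517, "twist": -0.0202, "aperture": 0},
    {"sx": -0.0385, "sy": 0.2623, "sz": 0.1517, "twist": -0.0202, "aperture": 0},
  ],
)

```text
time: 8.05
ee_pos: [0.6424, 0.0613, 0.034]
eef_rot: [-0.093, 0.996, 0.0, -0.0]
ft_force: [-0.2, -0.2, -0.7]
width: 0.034
grip_force: 25.0
```

>>> jog_arm(
  motion=[
    {"aperture": 0.055},
    {"aperture": 0.055},
    {"aperture": 0.055},
  ],
)

```text
time: 8.35
ee_pos: [0.6429, 0.0615, 0.0346]
eef_rot: [-0.093, 0.996, 0.0, 0.001]
ft_force: [0.6, 0.1, 3.5]
width: 0.0497
grip_force: 1.5
```

>>> jog_arm(
  motion=[
    {"sz": -0.0667, "aperture": 0.06},
    {"sz": -0.1333, "aperture": 0.07},
    {"sz": -0.1667, "aperture": 0.07},
    {"sz": -0.1667, "aperture": 0.07},
  ],
)

```text
time: 8.75
ee_pos: [0.6443, 0.0618, 0.1379]
eef_rot: [-0.093, 0.996, -0.0, 0.003]
ft_force: [-0.1, 0.7, -0.3]
width: 0.0685
grip_force: 0.0
```

```bash
python3 - <<'E'
from h import *
from scipy.spatial.transform import Rotation as R
snap("wrist","w3",scale=1.5)
s=probe_bus.read_state(); print(s["ee_pos"],R.from_quat(s["eef_rot"]).as_matrix().round(3).tolist(),s["joint_positions"])
E
```

```text
[0.6431996  0.06154384 0.13552481] [[-0.983, -0.185, 0.003], [-0.185, 0.983, 0.0], [-0.003, -0.0, -1.0]] [ 0.12294545  0.4812051  -0.3848737   1.51659417  0.18977577  1.17788686
  1.46208693]
```

View pics/w3.png

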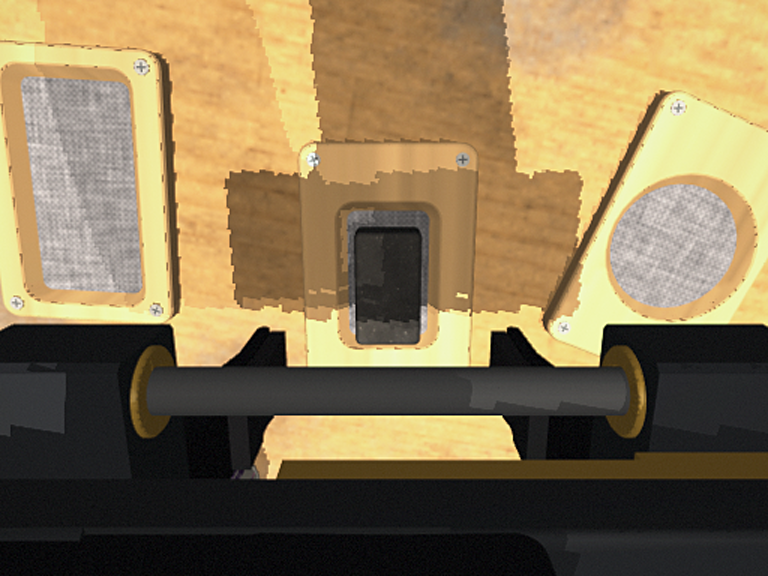

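Scaled: 0.2043 m is 0.3405, 0.14 m is 0.2333, 1.8 rad is 0.2865.

>>> jog_arm(
  motion=[
    {"sx": 0.0583, "sy": 0.03, "twist": 0.0239, "aperture": 0.075},
    {"sx": 0.1167, "sy": 0.06, "twist": 0.0477, "aperture": 0.075},
    {"sx": 0.175, "sy": 0.09, "twist": 0.0716, "aperture": 0.075},
    {"sx": 0.2333, "sy": 0.12, "twist": 0.0955, "aperture": 0.075},
    {"sx": 0.2917, "sy": 0.15, "twist": 0.1194, "aperture": 0.075},
    {"sx": 0.3405, "sy": 0.1802, "twist": 0.1432, "aperture": 0.075},
    {"sx": 0.3405, "sy": 0.1802, "twist": 0.1671, "aperture": 0.075},
    {"sx": 0.3405, "sy": 0.1802, "twist": 0.191, "aperture": 0.075},
    {"sx": 0.3405, "sy": 0.1802, "twist": 0.2149, "aperture": 0.075},
    {"sx": 0.3405, "sy": 0.1802, "twist": 0.2387, "aperture": 0.075},
    {"sx": 0.3405, "sy": 0.1802, "twist": 0.2626, "aperture": 0.075},
    {"sx": 0.3405, "sy": 0.1802, "twist": 0.2865, "aperture": 0.075},
  ],
)

```text
time: 10.0
ee_pos: [0.4209, 0.1295, 0.1328]
eef_rot: [0.724, 0.689, -0.001, -0.0]
ft_force: [-0.4, -0.6, -0.0]
width: 0.075
grip_force: 0.0
```

>>> jog_arm(
  motion=[
    {"twist": 0.0239, "aperture": 0.075},
    {"twist": 0.0477, "aperture": 0.075},
    {"twist": 0.0632, "aperture": 0.075},
    {"twist": 0.0632, "aperture": 0.075},
    {"twist": 0.0632, "aperture": 0.075},
  ],
)

```text
time: 10.5
ee_pos: [0.4212, 0.1297, 0.1333]
eef_rot: [0.844, 0.537, -0.001, -0.0]
ft_force: [0.3, 1.1, 0.1]
width: 0.0754
grip_force: 0.0
```

```bash
python3 - <<'E'
from h import *
from scipy.spatial.transform import Rotation as R
snap("wrist","w4",scale=1.5)
s=probe_bus.read_state(); print(s["ee_pos"],R.from_quat(s["eef_rot"]).as_matrix().round(3).tolist(),s["joint_positions"])
E
```

```text
[0.42125177 0.12976269 0.13345401] [[0.423, 0.906, -0.001], [0.906, -0.423, -0.0], [-0.001, -0.001, -1.0]] [-0.04770358  0.04866205 -0.3599638   2.04310186  0.01949822  1.05402787
 -0.85412301]
```

View pics/w4.png

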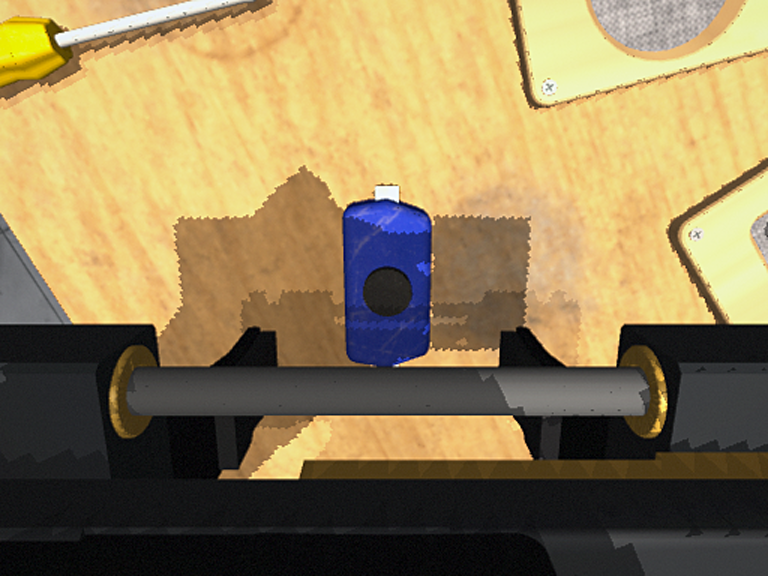

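Scaled: 0.1015 m is 0.1692, 0.04 m is 0.0667.

>>> jog_arm(
  motion=[
    {"sy": 0.0017, "sz": 0.0667, "aperture": 0.075},
    {"sy": 0.0017, "sz": 0.125, "aperture": 0.075},
    {"sy": 0.0017, "sz": 0.1583, "aperture": 0.075},
    {"sy": 0.0017, "sz": 0.1692, "aperture": 0.075},
    {"sy": 0.0017, "sz": 0.1692, "aperture": 0.075},
    {"sy": 0.0017, "sz": 0.1692, "aperture": 0.075},
  ],
)

```text
time: 11.15
ee_pos: [0.4232, 0.1298, 0.0335]
eef_rot: [0.844, 0.536, 0.001, 0.0]
ft_force: [0.7, 0.1, -0.0]
width: 0.0751
grip_force: 0.0
```

>>> jog_arm(
  motion=[
    {"aperture": 0.0},
    {"aperture": 0.0},
    {"aperture": 0},
    {"aperture": 0},
    {"aperture": 0},
  ],
  squeeze=30,
)

```text
time: 11.65
ee_pos: [0.4225, 0.1296, 0.0327]
eef_rot: [0.844, 0.536, 0.0, -0.0]
ft_force: [-1.1, 0.2, 3.3]
width: 0.0434
grip_force: 30.1
```

>>> jog_arm(
  motion=[
    {"sz": -0.0667, "aperture": 0},
    {"sz": -0.1333, "aperture": 0},
    {"sz": -0.1667, "aperture": 0},
    {"sz": -0.1667, "aperture": 0},
  ],
)

```text
time: 12.05
ee_pos: [0.4241, 0.13, 0.1353]
eef_rot: [0.844, 0.536, 0.002, 0.001]
ft_force: [-0.3, 0.1, -1.8]
width: 0.0432
grip_force: 30.0
```

```bash
python3 - <<'E'
from h import *
from scipy.spatial.transform import Rotation as R
s=probe_bus.read_state(); M=R.from_quat(s["eef_rot"]).as_matrix(); p=s["ee_pos"]; print(p,M.round(3).tolist(),M.T@(np.array([.6275,-.1035,.13])-p))
E
```

```text
[0.42414554 0.13004582 0.1352909 ] [[0.426, 0.905, 0.005], [0.905, -0.426, 0.001], [0.003, 0.004, -1.0]] [-0.12469224  0.28344295  0.00605167]
```

Scaled: 0.2834 m is 0.4723, -0.1247 m is -0.2078, 1 rad is 0.1592.

>>> jog_arm(
  motion=[
    {"sx": -0.03, "sy": 0.0675, "twist": 0.0239, "aperture": 0},
    {"sx": -0.06, "sy": 0.135, "twist": 0.0477, "aperture": 0},
    {"sx": -0.09, "sy": 0.2025, "twist": 0.0716, "aperture": 0},
    {"sx": -0.12, "sy": 0.27, "twist": 0.0955, "aperture": 0},
    {"sx": -0.15, "sy": 0.3375, "twist": 0.1194, "aperture": 0},
    {"sx": -0.18, "sy": 0.405, "twist": 0.1432, "aperture": 0},
    {"sx": -0.2078, "sy": 0.4723, "twist": 0.1592, "aperture": 0},
    {"sx": -0.2078, "sy": 0.4723, "twist": 0.1592, "aperture": 0},
    {"sx": -0.2078, "sy": 0.4723, "twist": 0.1592, "aperture": 0},
    {"sx": -0.2078, "sy": 0.4723, "twist": 0.1592, "aperture": 0},
  ],
)

```text
time: 13.05
ee_pos: [0.625, -0.1028, 0.1313]
eef_rot: [0.998, 0.066, -0.001, -0.0]
ft_force: [0.0, 0.7, -0.2]
width: 0.0433
grip_force: 30.0
```

```bash
python3 - <<'E'
from h import *
from scipy.spatial.transform import Rotation as R
s=probe_bus.read_state(); M=R.from_quat(s["eef_rot"]).as_matrix(); p=s["ee_pos"]; print(p,M.round(3).tolist(),M.T@(np.array([.6275,-.1035,.0367])-p),s["width"],np.degrees(np.arctan2(M[1,1],M[0,1])))
E
```

```text
[ 0.6250167  -0.10279599  0.13129703] [[0.991, 0.132, -0.002], [0.132, -0.991, 0.001], [-0.002, -0.001, -1.0]] [0.00253901 0.00112588 0.09459147] 0.04334725940180996 -82.39962492593035
```

Scaled: 0.094 m is 0.1567, 0.088 m is 0.1467.

>>> jog_arm(
  motion=[
    {"sx": 0.0033, "sy": 0.0017, "sz": 0.0667, "aperture": 0},
    {"sx": 0.0033, "sy": 0.0017, "sz": 0.125, "aperture": 0},
    {"sx": 0.0033, "sy": 0.0017, "sz": 0.1467, "aperture": 0},
    {"sx": 0.0033, "sy": 0.0017, "sz": 0.1567, "aperture": 0},
    {"sx": 0.0033, "sy": 0.0017, "sz": 0.1567, "aperture": 0},
    {"sx": 0.0033, "sy": 0.0017, "sz": 0.1567, "aperture": 0},
  ],
)

```text
time: 13.65
ee_pos: [0.629, -0.1046, 0.0404]
eef_rot: [0.998, 0.066, 0.001, 0.0]
ft_force: [-0.1, 0.1, -0.8]
width: 0.0434
grip_force: 30.0
```

>>> jog_arm(
  motion=[
    {"aperture": 0.065},
    {"aperture": 0.065},
    {"aperture": 0.065},
  ],
)

```text
time: 13.95
ee_pos: [0.6284, -0.1049, 0.0394]
eef_rot: [0.998, 0.065, 0.001, 0.0]
ft_force: [0.1, 0.4, -0.0]
width: 0.0595
grip_force: 0.0
```

>>> jog_arm(
  motion=[
    {"sz": -0.0667, "aperture": 0.07},
    {"sz": -0.1333, "aperture": 0.087},
    {"sz": -0.1667, "aperture": 0.087},
    {"sz": -0.1667, "aperture": 0.087},
  ],
)

```text
time: 14.35
ee_pos: [0.63, -0.1051, 0.1429]
eef_rot: [0.998, 0.065, 0.003, 0.001]
ft_force: [0.2, 0.3, 0.2]
width: 0.0837
grip_force: 0.0
```

```bash
python3 - <<'E'
from h import *
from scipy.spatial.transform import Rotation as R
snap("scene","s2",(175,125,335,225),5)
s=probe_bus.read_state(); M=R.from_quat(s["eef_rot"]).as_matrix(); p=s["ee_pos"]; print(p,M.round(3).tolist(),M.T@(np.array([.44,-.1085,.13])-p),s["joint_positions"][6])
E
```

```text
[ 0.62888947 -0.1049215   0.14043398] [[0.991, 0.13, 0.003], [0.13, -0.991, -0.0], [0.003, 0.001, -1.0]] [-0.18777832 -0.02108058  0.00978863] -1.3661086329044385
```

View pics/s2.png

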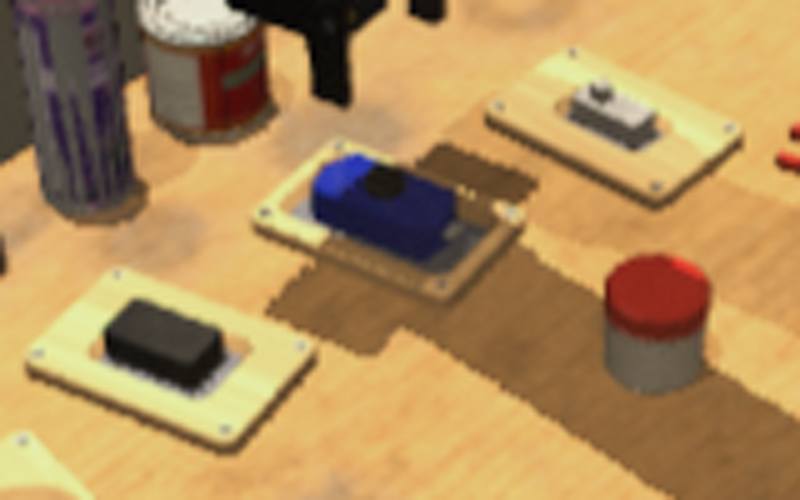

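Scaled: -0.1878 m is -0.313, -0.0211 m is -0.0352.

>>> jog_arm(
  motion=[
    {"sx": -0.0667, "sy": -0.0083, "aperture": 0.087},
    {"sx": -0.1333, "sy": -0.0167, "aperture": 0.087},
    {"sx": -0.2, "sy": -0.025, "aperture": 0.087},
    {"sx": -0.2667, "sy": -0.0333, "aperture": 0.087},
    {"sx": -0.313, "sy": -0.0352, "aperture": 0.087},
    {"sx": -0.313, "sy": -0.0352, "aperture": 0.087},
    {"sx": -0.313, "sy": -0.0352, "aperture": 0.087},
    {"sx": -0.313, "sy": -0.0352, "aperture": 0.087},
  ],
)

```text
time: 15.2
ee_pos: [0.4397, -0.1081, 0.1383]
eef_rot: [0.998, 0.066, 0.0, -0.0]
ft_force: [0.4, 0.6, 0.3]
width: 0.0873
grip_force: 0.0
```

```bash
python3 - <<'E'
from h import *
from scipy.spatial.transform import Rotation as R
snap("wrist","w5",scale=1.5)
s=probe_bus.read_state(); M=R.from_quat(s["eef_rot"]).as_matrix(); p=s["ee_pos"]; print(p,M.round(3).tolist(),M.T@(np.array([.44,-.1085,.05])-p))
print('knob',px('s2',175+385/5,125+178/5,.038))
E
```

```text
[ 0.43974486 -0.10810356  0.13826834] [[0.991, 0.131, -0.0], [0.131, -0.991, 0.0], [-0.0, -0.0, -1.0]] [0.00020679 0.00044346 0.08826825]
knob [ 0.6267567  -0.10230271]
```

View pics/w5.png

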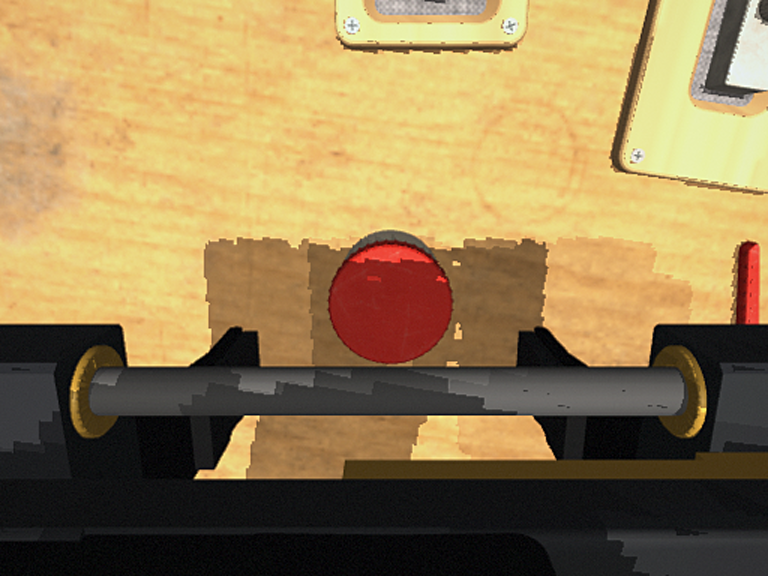

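Scaled: 0.088 m is 0.1467, 0.084 m is 0.14.

>>> jog_arm(
  motion=[
    {"sz": 0.0667, "aperture": 0.087},
    {"sz": 0.1167, "aperture": 0.087},
    {"sz": 0.14, "aperture": 0.087},
    {"sz": 0.1467, "aperture": 0.087},
    {"sz": 0.1467, "aperture": 0.087},
  ],
)

```text
time: 15.75
ee_pos: [0.4393, -0.1081, 0.0502]
eef_rot: [0.998, 0.066, -0.0, -0.0]
ft_force: [0.3, 0.1, 1.0]
width: 0.087
grip_force: 0.0
```

>>> jog_arm(
  motion=[
    {"aperture": 0.0},
    {"aperture": 0.0},
    {"aperture": 0},
    {"aperture": 0},
    {"aperture": 0},
  ],
  squeeze=25,
)

```text
time: 16.25
ee_pos: [0.4392, -0.1085, 0.0509]
eef_rot: [0.998, 0.065, 0.0, 0.0]
ft_force: [0.4, -1.7, 2.8]
width: 0.0554
grip_force: 24.9
```

>>> jog_arm(
  motion=[
    {"sz": -0.0667, "aperture": 0},
    {"sz": -0.1333, "aperture": 0},
    {"sz": -0.1833, "aperture": 0},
    {"sz": -0.1833, "aperture": 0},
    {"sz": -0.1833, "aperture": 0},
  ],
)

```text
time: 16.75
ee_pos: [0.439, -0.1084, 0.1607]
eef_rot: [0.998, 0.065, 0.0, 0.0]
ft_force: [-0.1, 0.0, -2.0]
width: 0.0551
grip_force: 24.8
```

```bash
python3 - <<'E'
from h import *
from scipy.spatial.transform import Rotation as R
print('tub',px('w5',391/1.5,302/1.5,.055))
s=probe_bus.read_state(); M=R.from_quat(s["eef_rot"]).as_matrix(); p=s["ee_pos"]; print(p,M.round(3).tolist(),M.T@(np.array([.5997,.210,.15])-p))
E
```

```text
tub [ 0.4415106  -0.11001525]
[ 0.43904657 -0.1083667   0.16065606] [[0.991, 0.13, 0.001], [0.13, -0.991, -0.0], [0.001, 0.0, -1.0]] [ 0.2007664  -0.29471603  0.01075855]
```

Scaled: -0.2947 m is -0.4912, 0.2008 m is 0.3347, -0.65 rad is -0.1035.

>>> jog_arm(
  motion=[
    {"sx": 0.0417, "sy": -0.0617, "twist": -0.0159, "aperture": 0},
    {"sx": 0.0833, "sy": -0.1233, "twist": -0.0318, "aperture": 0},
    {"sx": 0.125, "sy": -0.1833, "twist": -0.0477, "aperture": 0},
    {"sx": 0.1667, "sy": -0.245, "twist": -0.0637, "aperture": 0},
    {"sx": 0.2083, "sy": -0.3067, "twist": -0.0796, "aperture": 0},
    {"sx": 0.25, "sy": -0.3683, "twist": -0.0955, "aperture": 0},
    {"sx": 0.2917, "sy": -0.43, "twist": -0.1035, "aperture": 0},
    {"sx": 0.3347, "sy": -0.4912, "twist": -0.1035, "aperture": 0},
    {"sx": 0.3347, "sy": -0.4912, "twist": -0.1035, "aperture": 0},
    {"sx": 0.3347, "sy": -0.4912, "twist": -0.1035, "aperture": 0},
    {"sx": 0.3347, "sy": -0.4912, "twist": -0.1035, "aperture": 0},
  ],
)

```text
time: 17.85
ee_pos: [0.5991, 0.2086, 0.1591]
eef_rot: [0.925, 0.38, -0.001, 0.0]
ft_force: [0.0, -0.4, -1.0]
width: 0.0551
grip_force: 24.8
```

```bash
python3 - <<'E'
from h import *
from scipy.spatial.transform import Rotation as R
snap("wrist","w6",scale=1.5)
s=probe_bus.read_state(); M=R.from_quat(s["eef_rot"]).as_matrix(); p=s["ee_pos"]; print(p,M.round(3).tolist(),M.T@(np.array([.5997,.210,.0547])-p),s["width"])
E
```

```text
[0.59926892 0.20836406 0.15963509] [[0.711, 0.703, -0.001], [0.703, -0.711, -0.001], [-0.002, -0.0, -1.0]] [ 0.00164797 -0.00086081  0.10493225] 0.05509316099248466
```

View pics/w6.png

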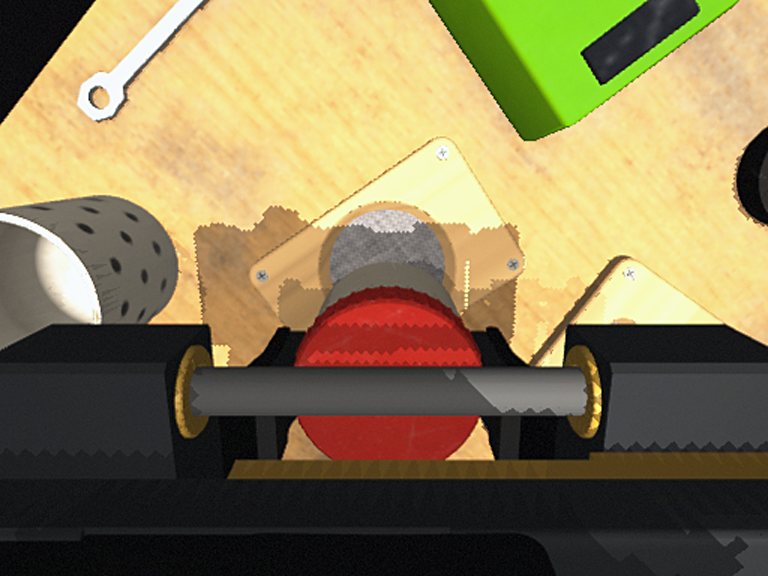

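Scaled: 0.104 m is 0.1733, 0.098 m is 0.1633, 0.65 rad is 0.1035.

>>> jog_arm(
  motion=[
    {"sx": 0.0017, "sy": -0.0017, "twist": 0.0239, "aperture": 0},
    {"sx": 0.0017, "sy": -0.0017, "twist": 0.0477, "aperture": 0},
    {"sx": 0.0017, "sy": -0.0017, "twist": 0.0716, "aperture": 0},
    {"sx": 0.0017, "sy": -0.0017, "twist": 0.0955, "aperture": 0},
    {"sx": 0.0017, "sy": -0.0017, "sz": 0.0333, "twist": 0.1035, "aperture": 0},
    {"sx": 0.0017, "sy": -0.0017, "sz": 0.0917, "twist": 0.1035, "aperture": 0},
    {"sx": 0.0017, "sy": -0.0017, "sz": 0.1417, "twist": 0.1035, "aperture": 0},
    {"sx": 0.0017, "sy": -0.0017, "sz": 0.1633, "twist": 0.1035, "aperture": 0},
    {"sx": 0.0017, "sy": -0.0017, "sz": 0.1733, "twist": 0.1035, "aperture": 0},
    {"sx": 0.0017, "sy": -0.0017, "sz": 0.1733, "twist": 0.1035, "aperture": 0},
    {"sx": 0.0017, "sy": -0.0017, "sz": 0.1733, "twist": 0.1035, "aperture": 0},
  ],
)

```text
time: 19.0
ee_pos: [0.6006, 0.2116, 0.0581]
eef_rot: [0.998, 0.065, 0.001, -0.0]
ft_force: [0.2, -0.5, -0.4]
width: 0.0552
grip_force: 24.8
```

>>> jog_arm(
  motion=[
    {"aperture": 0.078},
    {"aperture": 0.078},
    {"aperture": 0.078},
    {"aperture": 0.078},
  ],
)

```text
time: 19.4
ee_pos: [0.5999, 0.2115, 0.057]
eef_rot: [0.998, 0.065, 0.0, -0.0]
ft_force: [0.6, -1.1, 0.3]
width: 0.0754
grip_force: 0.0
```

>>> jog_arm(
  motion=[
    {"sz": -0.0667, "aperture": 0.087},
    {"sz": -0.1333, "aperture": 0.087},
    {"sz": -0.2, "aperture": 0.087},
    {"sx": 0.05, "sz": -0.2333, "aperture": 0.087},
    {"sx": 0.05, "sz": -0.2333, "aperture": 0.087},
  ],
)

```text
time: 19.9
ee_pos: [0.633, 0.2156, 0.2007]
eef_rot: [0.998, 0.065, 0.004, -0.001]
ft_force: [0.2, 0.1, -1.1]
width: 0.0869
grip_force: 0.0
```

```bash
python3 - <<'E'
from h import *
snap("scene","s3",scale=1.5); snap("scene","s3")
im=np.load("pics/s3.npz")["img"]
cv2.imwrite("pics/s3.png",cv2.resize(im[125:325,120:400],None,fx=2.85,fy=2.85,interpolation=cv2.INTER_CUBIC))
a=np.load("pics/s0.npz")["img"]
d=np.abs(a.astype(int)-im).max(2)
print("mug diff",(d[245:310,145:205]>60).sum(),"pliers diff",(d[145:170,325:390]>60).sum())
E
```

```text
mug diff 582 pliers diff 0
```

View pics/s3.png

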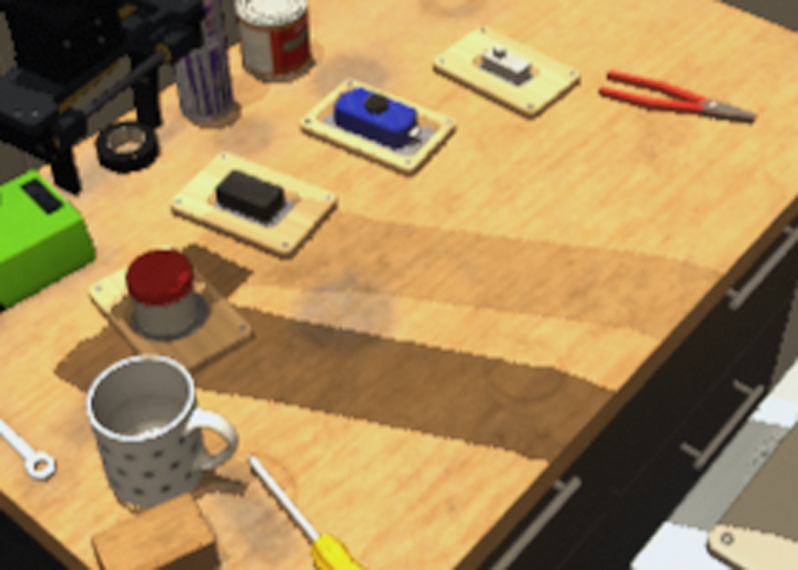

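```bash
python3 - <<'E'
from h import *
f=lambda u,v,z: px('s3',120+u/2.85,125+v/2.85,z).round(4)
print('tub',f(160,272,.059),'knob',f(376,103,.038),'block top',f(253,187,.026),'gauge top',f(506,62,.022))
s=probe_bus.read_state(); print(s["time"],s["width"],np.abs(s["joint_vel"]).max())
E
```

```text
tub [0.598  0.2128] knob [ 0.6253 -0.1003] block top [0.6418 0.0604] gauge top [ 0.5774 -0.2564]
20.0 0.08711965962616376 0.04498938364961254
```

All four measure within about 7 mm of their tray centres, at heights that match being fully down; the mug and pliers have not moved.

>>> jog_arm(
  motion=[
    {"aperture": 0.087},
    {"aperture": 0.087},
    {"aperture": 0.087},
    {"aperture": 0.087},
  ],
)

```text
time: 20.4
ee_pos: [0.6291, 0.2153, 0.1962]
eef_rot: [0.998, 0.065, -0.0, 0.0]
ft_force: [0.3, -0.9, 0.2]
width: 0.0869
grip_force: 0.0
```

```bash
python3 -c "
from bench import r, vision, order, probe_bus
print(order.close_job())"
```

```text
the job is handed in; nothing more can be done
None
```

The file guide, abrasive block, wear gauge and screw tub are each in their own tray, within about 7 mm of centre by my last camera check; the mug and pliers look unmoved, and the job was handed in at about 20 s with no verdict returned.

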